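# Unlock the eccentric cam and push the plate slide home

## Task

Send the white well plate to its dosing position by pushing alone, lifting nothing: first push the upright post on the steel cam clockwise (seen from above) until the cam's low point faces the roller on the slide's nose, so that the post stands on the side straight away from the slide. Only then push the slide forward by its upright tail plate until it is fully home, and come clear of it. The well plate stays seated in the slide throughout, and the two vials on the base and everything else on the bench stay where they stand.

Things in the scene. Friction and masses are not known exactly. Their poses are not given: they have to be found in the camera images.
- station: flat dark steel base of the plate slide, 300 (x) by 230 (y) by 12 mm, fixed to the bench, its place and yaw differ each time. Origin on the bench, 5 mm forward (+x) of the base's centre; its x axis is the slide's forward direction (from tail plate towards cam), y to the left of that, z up. The slide runs along its x axis at y = 0.
- slide (a joint): forward travel of the slide (black tray 97 by 142 mm) along the station's x, m: 0 fully back, 0.050 fully home at its stop. Starts at 0, stays where left, moves with about 3 N. A steel roller, 20 mm diameter, on its nose (its axis 3 mm behind the station's origin at slide 0) meets the cam's rim after 17 to 36 mm at the starting cam angles.
- tail_mid (a point): middle (in y) of the rear face (towards the station's -x) of the slide's upright aluminium tail plate, 60 mm above the bench; axes as the station's. The tail plate is 90 mm wide (y), 6 mm thick, from 20 to 80 mm above the bench. At slide 0 this point is at station x = -123 mm, y = 0. Nothing stands behind it; the base, 12 mm high, reaches 32 mm further back.
- cam (a joint): angle of the cam about its upright pivot, rad, anticlockwise from above: at q the post lies in direction q from the station's +x (towards +y at 1.57). 0: low point faces the slide's roller; 3.14 would be the high point. Starts at 1.6 to 2.7; stops at -0.7 and 2.8, no stop or click at 0. Stays where left (0.12 N m of friction, 3 to 4 N at the post).
- cam_pivot (a point): point on the cam's pivot axis at the height of the cam disc's upper face, 34 mm above the bench (station x = 75 mm, y = 0). The cam is a steel disc, 70 mm diameter, 12 mm thick (22 to 34 mm above the bench), set off-centre: its centre lies 18 mm from the pivot, on the post's side.
- post_mid (a point): point on the axis of the cam's black upright post, 60 mm above the bench. The post is 14 mm in diameter, stands on the disc from 34 to 80 mm above the bench, 38 mm from the pivot, on the cam's high side.
- well_plate: white deep-well plate, 85.5 by 127.5 mm (x, y), 44 mm high, lying loose in the slide's tray, held by 7 mm lips, 150 g; origin at the centre of its underside, 28 mm above the bench; its top is 72 mm above the bench. It rides along with the slide and must not be lifted.
- vial_a: small capped amber vial, 22 mm diameter, 45 mm high, standing loose on the base beyond the cam on the -y side; origin at the centre of its underside. Leave standing.
- vial_b: a second such vial standing loose on the base on the +y side, beside the slide's nose; origin at the centre of its underside. Leave standing.
- bottle: amber bottle, 60 mm diameter, 120 mm high, standing on the bench to the left; origin at the centre of its underside. Leave alone.
- jar: white jar, 68 mm diameter, 80 mm high, standing on the bench to the left; origin at the centre of its underside. Leave alone.
- beaker: open glass beaker, 68 mm diameter, 85 mm high, standing on the bench to the left; origin at the centre of its underside. Leave alone.
- tip_box: box of pipette tips, black with a red top, 85 by 125 mm, 66 mm high, on the bench to the right; origin at the centre of its underside. Leave alone.
- tube_rack: grey rack of capped tubes, 65 by 130 mm, 88 mm high, on the bench to the right; origin at the centre of its underside. Leave alone.
Mind the look-alikes: they are no part of the job. What is shaped like the well_plate but blue or yellow is not meant.

How it is judged:
On the way, in this order (a step that is already met when the one before it is completed fails the run):
1. the cam's low point faces the slide's roller (cam within 0.35 rad of 0) while the slide has not yet been pushed forward (slide below 0.012) (value of joint cam between -0.35 and 0.35 rad and value of joint slide below 0.012 m), for 0.2 s.
2. the slide is fully home (slide above 0.046), the cam still at its low point (value of joint cam between -0.4 and 0.4 rad and value of joint slide above 0.046 m), for 0.2 s.
At the end, for the whole second after the job is handed in: the slide is fully home (within 4 mm of its stop) and at rest, the cam within 0.4 rad of its low point, the well plate lying flat and seated in the slide (all of step 2 and velocity of joint slide below 0.005 m/s and linear speed of well_plate below 0.01 m/s and z of well_plate in the frame of tail_mid below -0.027 m and angle between well_plate's own z axis and vertical below 0.06 rad); the robot touches nothing.
It fails at once if the well plate is lifted more than 8 mm out of the slide or tipped by more than 0.2 rad (z of well_plate in the frame of tail_mid above -0.024 m or angle between well_plate's own z axis and vertical above 0.2 rad).
It fails at once if a vial or another thing on the bench is moved by more than 20 mm or tipped by more than 0.35 rad (distance of any of vial_a, vial_b, bottle, jar, beaker, tip_box, tube_rack from where it was at the start of the episode above 0.02 m or angle between any of vial_a, vial_b, bottle, jar, beaker, tip_box, tube_rack's own z axis and vertical above 0.35 rad).
It also fails if it takes over 56 s, if anything falls off the work surface, if the arm or the gripper's body presses on something with over 40 N, if the wrist force passes 120 N, or if a joint passes its speed limit or range.

## Robot

A 7-joint arm with a two-finger parallel gripper is mounted at the origin on the work surface. World frame = base frame: x ahead of the robot, y to its left, z up, the work surface at z = 0. Lengths are in m, angles in rad, forces in N, time in s.
With the tool pointing down it reaches from about 0.35 to 0.9 m from the base axis. Payload 19.9 kg.
Tool frame: the origin (TCP) lies between the finger pads; the fingertips stand 14 mm ahead of it and the grasp point (between the pads) lies 5 mm behind it (bot.nose_length is the x of the fingertips in the tool frame, in m); x points along the fingers, y is the direction in which the jaws open and shut, and the axes are right-handed (so a half turn about x gives the same grasp; the last joint's range is limited). The gripper opens to 94 mm and grips with 3 to 60 N. Pads are 16 mm wide; open, the fingers measure 119 mm over their backs; the gripper's body (75 mm by 177 mm) begins 78 mm behind the grasp point.
Start: joints at [1.27, 0.417, -0.01, 1.614, 0.005, 1.111, -0.053], TCP at [0.161, -0.604, 0.219] pointing down, gripper open.
Joint ranges: [-2.81, 2.81], [-0.39, 2.02], [-1.27, 1.25], [0.06, 2.57], [-1.19, 4.33], [0.19, 2], [-2.82, 2.82]. Speed limits (rad/s): [1.89, 1.89, 2.39, 2.39, 3.01, 3.01, 3.01].

## Interface

Orientations are given as a rotation vector (axis times angle).
In Python, from bench import bot gives the robot as it stands.
- The arm moves only by the tool apply_moves, never from a script. Its argument "targets" is a list of rows, each a list of 3 entries, a list of its own where there are three numbers: the shift along the world's x, y, z in cm, then the turn, a rotation vector about the world's x, y, z in rad, then the finger opening in cm, from 0 to 9.4. A call has 1 to 10 rows; each row shifts and turns the commanded pose from where the row before left it; what a row does not reach is not made up. A row lasts 1/8 s, in which the tool goes at most 62.5 mm and 10.7 degrees, less where a joint would pass 70% of its speed; a pose out of reach is approached as far as the arm can. A call is refused whole if a number of a shift passes 6.25 or a number of a turn 0.188, either way. A call with a gripper value outside its range is refused whole. The fingers move at their own pace and stop on an object; "force" is the grip in N (left out, the last holds). Time passes only in rows, so rows that do not move let the fingers close. It gives the time, the measured TCP pose, the force and the opening at its end, in the units of the state.
- bot.get_state(): the state, without advancing time (a new reading comes with each control period).
- bot.capture(name): name is "side" or "top"; returns the picture (420x560x3 uint8, red, green, blue); there is no depth.
- bot.camera_params(name): a dict with "mtx" (3x3 intrinsics, pixels), "pose" (4x4, takes a point from camera to world coordinates). Camera axes: x right, y up, looking along -z (the intrinsics and any distortion apply to the point x, -y, -z); pixel columns grow to the right and rows downward; lengths in m; the calibration is good to about 2 mm. A picture is of the moment at which its call begins. camera_params takes no time and is no camera call.
- bot.close_job(): hands the job in, once; it reports no verdict.
The state is a dict: "time_s": time; "joint_positions": joint angles; "qd": joint speeds; "tau": joint torques, N m; "tcp_pos": TCP position; "tcp_rot": TCP orientation; "contact_force": force on the tool from outside, world axes, zero at the start; "wrist_torque": the same for the moment, N m; "width": finger opening in m.
Only numpy, scipy, OpenCV 4.12 (cv2) and the standard library are available. Lean on these libraries where they do the work, as an engineer would, in place of code of your own. Each camera call takes 0.05 s, during which the arm holds its last target. There are 200 camera calls.

## Working session

There is one attempt and no reset: what is moved stays moved. The work goes in short steps, Python scripts to look and compute and a tool call to move; the robot and the scene stay as the last step left them, time stands still between calls to the robot, and variables do not carry over. Pictures are saved under pics/ and viewed, about 8 in all and at most 12, crops included, and the job is handed in when it is done.

Besides the shell and the picture viewer there is one more tool, called after "Call:" as name(argument=value, ...), one argument or row to a line, values as JSON. apply_moves: Moves the arm, as the interface text tells. Its arguments: {"type":"object","properties":{"targets":{"type":"array"},"force":{"type":"number"}},"required":["targets"]}

```bash
mkdir -p pics; ls; python3 - <<'E'
from bench import bot
import cv2,numpy as np
for n in("top","side"):
    cv2.imwrite(f"pics/{n}0.png",bot.capture(n)[:,:,::-1])
    p=bot.camera_params(n);print(n,np.round(p["mtx"],1).tolist(),np.round(p["pose"],3).tolist(),[k for k in p])
s=bot.get_state();print(s["time_s"],s["tcp_pos"],s["tcp_rot"],s["width"])
E
```

```text
pics
top [[387.0, 0.0, 283.0], [0.0, 387.0, 205.4], [0.0, 0.0, 1.0]] [[0.028, 0.994, -0.11, 0.376], [-1.0, 0.029, 0.006, 0.012], [0.009, 0.11, 0.994, 1.163], [0.0, 0.0, 0.0, 1.0]] ['mtx', 'pose']
side [[394.6, 0.0, 278.3], [0.0, 394.6, 213.3], [0.0, 0.0, 1.0]] [[-0.836, 0.409, -0.366, 0.088], [-0.549, -0.628, 0.551, 0.65], [-0.004, 0.662, 0.75, 0.99], [0.0, 0.0, 0.0, 1.0]] ['mtx', 'pose']
0.1 [ 0.16046224 -0.60373385  0.21889307] [ 2.08308665  0.27324393 -2.0835634 ] 0.09399533439133534
```

View pics/top0.png

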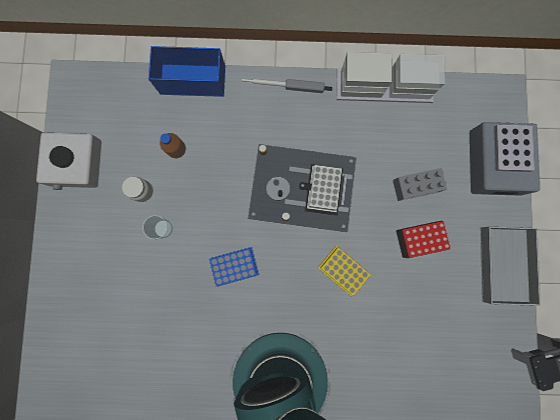

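View pics/side0.png

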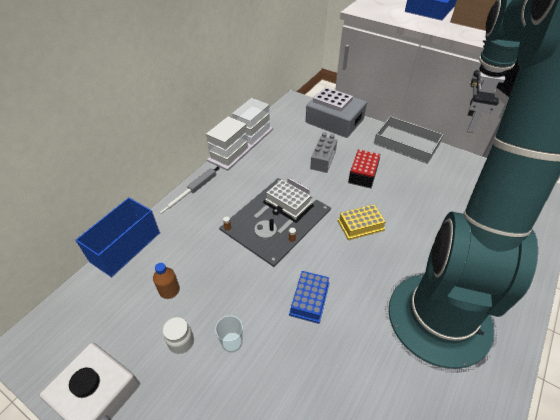

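The top view shows the dark base with corners near (259,144), (356,157), (345,231) and (248,217). The white plate is at (324,188), the cam at (278,188), and the vials at (262,149) and (286,216). The blue plate (234,266) and yellow plate (345,271) are look-alikes that don't sit in the slide. The white one is in the tray, so it is the one meant. I'll confirm it in one crop and measure.

```bash
cat > h.py <<'E'
from bench import bot
import cv2,numpy as np
def ray(n,uv,z):
    p=bot.camera_params(n);T=np.array(p["pose"]);d=np.linalg.inv(p["mtx"])@[uv[0],uv[1],1]
    d=T[:3,:3]@(d*[1,-1,-1]);o=T[:3,3];return (o+d*(z-o[2])/d[2])
def proj(n,P):
    p=bot.camera_params(n);T=np.array(p["pose"]);c=T[:3,:3].T@(np.array(P)-T[:3,3])
    q=np.array(p["mtx"])@(c*[1,-1,-1]);return q[:2]/q[2]
E
python3 - <<'E'
from h import *
im=cv2.imread("pics/top0.png")
hsv=cv2.cvtColor(im,cv2.COLOR_BGR2HSV)
m=((hsv[...,2]<110)*255).astype(np.uint8);m[:130]=0;m[250:]=0;m[:,:235]=0;m[:,370:]=0
m=cv2.morphologyEx(m,cv2.MORPH_CLOSE,np.ones((5,5)))
c=max(cv2.findContours(m,0,1)[0],key=cv2.contourArea)
r=cv2.minAreaRect(c);b=cv2.boxPoints(r);print(r)
P=np.array([ray("top",p,.012)[:2] for p in b]);print(b,P,[np.linalg.norm(P[i]-P[i-1]) for i in range(4)],P.mean(0))
a=cv2.resize(im[135:240,240:365],None,fx=6,fy=5.6,interpolation=cv2.INTER_CUBIC);cv2.imwrite("pics/crop1.png",a)
s=cv2.imread("pics/side0.png")
cv2.imwrite("pics/crop2.png",cv2.resize(s[170:270,215:335],None,fx=6,fy=6,interpolation=cv2.INTER_CUBIC))
E
```

```text
((302.3194580078125, 187.65719604492188), (100.25399780273438, 75.88858032226562), 7.765166282653809)
[[247.52534 218.48071]
 [257.77887 143.28802]
 [357.1136  156.83368]
 [346.86005 232.02637]] [[ 0.46131968  0.10917443]
 [ 0.69145991  0.0867055 ]
 [ 0.65852423 -0.21637158]
 [ 0.42941853 -0.18740841]] [np.float64(0.2982935892620481), np.float64(0.2312344671655593), np.float64(0.30486139841398757), np.float64(0.2309291745153113)] [ 0.56018059 -0.05197501]
```

View pics/crop1.png

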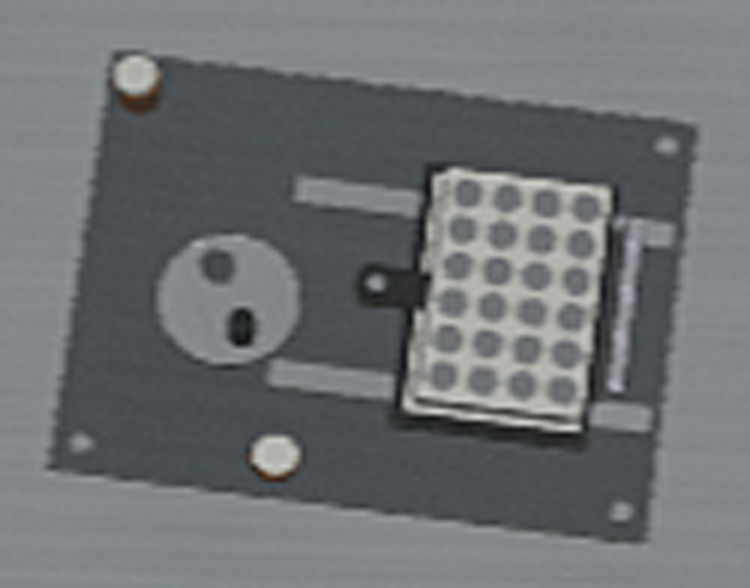

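View pics/crop2.png

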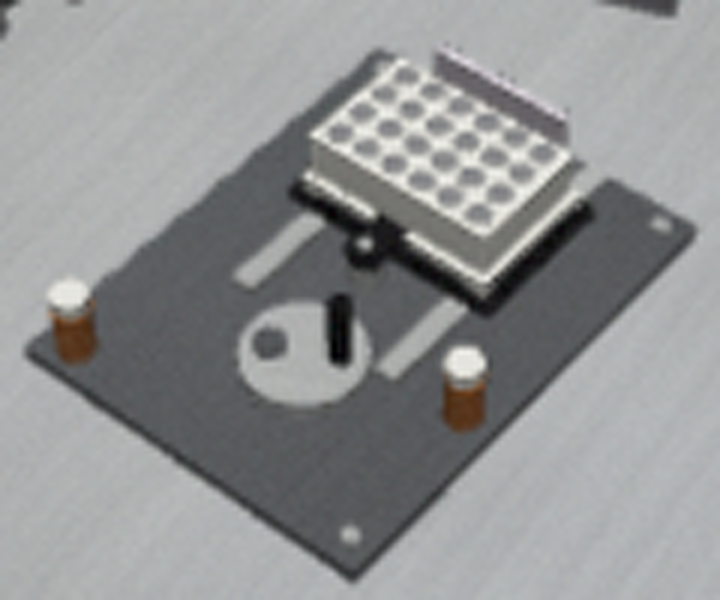

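The crops show the white plate seated in the tray, the tail plate behind it (crop 1 x≈625), the dark pivot spot at (218,265), the post at (241,327), and vial caps at (136,76) and (274,455).

```bash
cat >> h.py <<'E'
f=np.array([.0325,.2998]);f/=np.linalg.norm(f);l=np.array([-f[1],f[0]]);O=np.array([.5602,-.052])+.005*f
def W(x,y): return O+x*f+y*l
def S(p): p=np.array(p[:2])-O;return np.round(np.array([p@f,p@l])*1000,1)
E
python3 - <<'E'
from h import *
c1=lambda u,v:(240+u/6-.4,135+v/5.6-.4); c2=lambda u,v:(215+u/6-.4,170+v/6-.4)
print("yaw",np.arctan2(f[1],f[0]),"pivot world",W(.075,0),"tail",W(-.123,0))
print("pivot top/side",S(ray("top",c1(218,265),.034)),S(ray("side",c2(270,343),.034)))
print("disc", S(ray("top",c1(229,299),.034)),S(ray("side",c2(304,353),.034)))
print("post side top",S(ray("side",c2(340,296),.08)),"bot",S(ray("side",c2(340,362),.034)),"topcam top",S(ray("top",c1(240,317),.08)))
print("roller",S(ray("top",c1(375,283),.034)))
for n,t,s in(("a",(136,76),(70,296)),("b",(274,455),(466,365))):print(n,S(ray("top",c1(*t),.057)),S(ray("side",c2(*s),.057)))
print("tail", S(ray("top",c1(632,222),.08)),S(ray("top",c1(615,390),.08)),S(ray("side",c2(437,48),.08)),S(ray("side",c2(568,110),.08)))
s=bot.get_state();from scipy.spatial.transform import Rotation as R
print(np.round(R.from_rotvec(s["tcp_rot"]).as_matrix(),3))
E
```

```text
yaw 1.4628124064633066 pivot world [0.56882193 0.02753403] tail [ 0.54748265 -0.1693127 ]
pivot top/side [75.2 -1.4] [74.3 -4.2]
disc [67.4 15.8] [68.1 14. ]
post side top [56.  29.3] bot [60.9 32.4] topcam top [59.8 31.3]
roller [-2.6 -2.5]
a [127.8 -91. ] [130.  -92.3]
b [34.5 96.4] [36.  95.3]
tail [-117.6  -42.5] [-119.8   43.9] [-117.2  -46.3] [-124.1   39.3]
[[-0.     0.257 -0.966]
 [ 0.001 -0.966 -0.257]
 [-1.    -0.001  0.   ]]
```

```bash
cat >> h.py <<'E'
def tool(q,d=.015):  # tool centre pushing post at angle q, gap d; pivot seen 2 mm to -y
    return W(.075+.038*np.cos(q)-d*np.sin(q), -.002+.038*np.sin(q)+d*np.cos(q))
def at():
    from scipy.spatial.transform import Rotation as R
    s=bot.get_state();M=R.from_rotvec(s["tcp_rot"]).as_matrix();z=-M[:2,2]
    print("t",s["time_s"],"tcp",np.round(s["tcp_pos"],4),"S",S(s["tcp_pos"]),"zang",np.arctan2(z[1],z[0]),"down",M[2,0],"F",np.round(s["contact_force"],1),"w",s["width"],"j7",s["joint_positions"][6])
E
python3 - <<'E'
from h import *
at();a=tool(2.03,.035);print("start",a)
p=a
for q in [2.03]+list(np.arange(1.95,-.01,-.15)):
    n=tool(q);print(round(q,2),np.round(n,4),"step cm",np.round((n-p)*100,2));p=n
E
```

```text
t 0.1 tcp [ 0.1605 -0.6037  0.2189] S [-596.6  337.9] zang 0.25977924153529364 down -0.9999994164931247 F [ 0.1  0.2 -0. ] w 0.09399533439133534 j7 -0.053022095776620155
start [ 0.54717156 -0.01861855]
2.03 [5.403e-01 2.000e-04] step cm [-0.69  1.88]
1.95 [0.5382 0.0027] step cm [-0.21  0.25]
1.8 [0.5349 0.0078] step cm [-0.33  0.51]
1.65 [0.5324 0.0134] step cm [-0.25  0.56]
1.5 [0.5307 0.0193] step cm [-0.16  0.59]
1.35 [0.53   0.0254] step cm [-0.07  0.61]
1.2 [0.5302 0.0315] step cm [0.02 0.61]
1.05 [0.5313 0.0375] step cm [0.11 0.6 ]
0.9 [0.5332 0.0433] step cm [0.2  0.58]
0.75 [0.536  0.0488] step cm [0.28 0.54]
0.6 [0.5396 0.0537] step cm [0.36 0.5 ]
0.45 [0.5439 0.0581] step cm [0.43 0.44]
0.3 [0.5488 0.0618] step cm [0.49 0.37]
0.15 [0.5542 0.0647] step cm [0.54 0.29]
0.0 [0.56   0.0667] step cm [0.58 0.21]
```

Call:
apply_moves(
  targets=[
    [[2.7,4.1,0],[0,0,0.166],0],
    [[2.7,4.1,0],[0,0,0.166],0],
    [[2.7,4.1,0],[0,0,0.166],0],
    [[2.7,4.1,0],[0,0,0.166],0],
    [[2.7,4.1,0],[0,0,0.166],0],
    [[2.7,4.1,0],[0,0,0.166],0],
    [[2.7,4.1,0],[0,0,0.166],0],
    [[2.7,4.1,0],[0,0,0.166],0],
    [[2.7,4.1,0],[0,0,0.166],0],
    [[2.7,4.1,0],[0,0,0.166],0],
  ],
  force=20,
)

```text
time_s: 1.35
tcp_pos: [0.4311, -0.1926, 0.2194]
tcp_rot: [0.944, 1.356, -0.945]
contact_force: [1.3, 0.5, -0.5]
width: 0.0006
```

Call:
apply_moves(
  targets=[
    [[2.7,4.1,0],[0,0,0],0],
    [[2.7,4.1,0],[0,0,0],0],
    [[2.7,4.1,0],[0,0,0],0],
    [[2.7,4.1,0],[0,0,0],0],
    [[0.9,1.1,0],[0,0,0],0],
    [[0,0,0],[0,0,0],0],
    [[0,0,0],[0,0,0],0],
    [[0,0,0],[0,0,0],0],
  ],
)

```text
time_s: 2.35
tcp_pos: [0.5471, -0.0203, 0.2195]
tcp_rot: [0.949, 1.353, -0.95]
contact_force: [0.1, 0.0, 0.8]
width: 0.0004
```

```bash
python3 -c "from h import *
at();print(tool(2.03,.035))"
```

```text
t 2.35 tcp [ 0.5471 -0.0203  0.2195] S [25.1 16.4] zang 1.9180418890688815 down -0.999999787493434 F [0.1 0.  0.8] w 0.0004063438408221538 j7 0.13147250701462826
[ 0.54717156 -0.01861855]
```

Call:
apply_moves(
  targets=[
    [[0,0,-4],[0,0,0],0],
    [[0,0,-4],[0,0,0],0],
    [[0,0,-3],[0,0,0],0],
    [[0,0,-2],[0,0,0],0],
    [[0,0,-1.5],[0,0,0],0],
    [[0,0,-1.4],[0,0,0],0],
    [[0,0,0],[0,0,0],0],
  ],
)

```text
time_s: 3.22
tcp_pos: [0.5473, -0.019, 0.0599]
tcp_rot: [0.948, 1.355, -0.949]
contact_force: [-0.1, 0.2, -0.2]
width: 0.0003
```

```bash
python3 -c "from h import *
at();s=bot.capture('side')[:,:,::-1]
cv2.imwrite('pics/s2.png',cv2.resize(s[170:270,215:335],None,fx=5,fy=5,interpolation=cv2.INTER_CUBIC))"
```

```text
t 3.225 tcp [ 0.5473 -0.019   0.0599] S [26.4 16.4] zang 1.9198722362659135 down -0.9999996242951563 F [-0.1  0.2 -0.2] w 0.0003224213324285541 j7 -0.004170878202690441
```

View pics/s2.png

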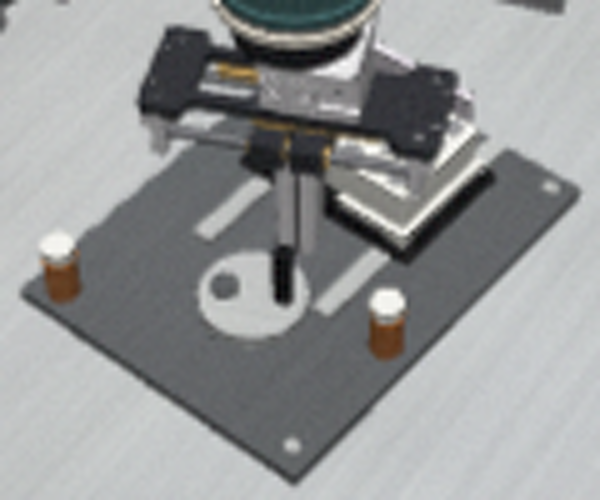

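The closed fingers (≈(297,210)) stand behind the post (283,270), lined up with it, and both vials are clear. Next comes the sweep.

Call:
apply_moves(
  targets=[
    [[-0.3,0.8,0],[0,0,0],0],
    [[-0.4,1.1,0],[0,0,0],0],
    [[-0.2,0.25,0],[0,0,-0.08],0],
    [[-0.33,0.5,0],[0,0,-0.15],0],
    [[-0.25,0.55,0],[0,0,-0.15],0],
    [[0,0,0],[0,0,0],0],
  ],
)

```text
time_s: 4.03
tcp_pos: [0.5326, 0.0139, 0.0609]
tcp_rot: [1.23, 1.195, -1.23]
contact_force: [0.5, -0.6, -0.2]
width: 0.0006
```

```bash
python3 -c "from h import *
at();print(tool(1.65))"
```

```text
t 4.025 tcp [0.5326 0.0139 0.0609] S [57.5 34.5] zang 1.5418033930938255 down -0.9999997769417779 F [ 0.5 -0.6 -0.2] w 0.0005869938158964398 j7 -0.3928161789041058
[0.53239438 0.01341819]
```

Call:
apply_moves(
  targets=[
    [[-0.16,0.59,0],[0,0,-0.15],0],
    [[-0.07,0.61,0],[0,0,-0.15],0],
    [[0.02,0.61,0],[0,0,-0.15],0],
    [[0.11,0.6,0],[0,0,-0.15],0],
  ],
)

```text
time_s: 4.53
tcp_pos: [0.5311, 0.0371, 0.0604]
tcp_rot: [1.656, 0.841, -1.659]
contact_force: [-4.7, -3.8, 2.2]
width: 0.0003
```

```bash
python3 -c "from h import *
at();print(tool(1.05));s=bot.capture('side')[:,:,::-1]
cv2.imwrite('pics/s3.png',cv2.resize(s[170:270,215:335],None,fx=5,fy=5,interpolation=cv2.INTER_CUBIC))"
```

```text
t 4.525 tcp [0.5311 0.0371 0.0604] S [80.5 38.6] zang 0.9391330444655132 down -0.9999989322074712 F [-4.7 -3.8  2.2] w 0.00025839331772934814 j7 -0.9552092705490738
[0.53125557 0.03753733]
```

View pics/s3.png

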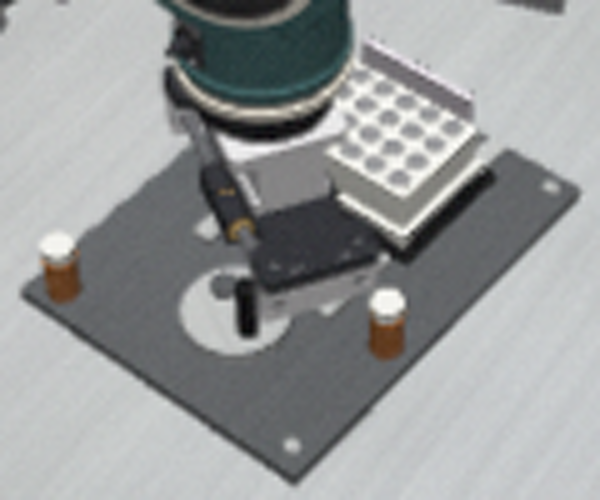

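The post has moved on, from (283,270) to (246,308), and the cam is turning. The vials and plate haven't moved. I'll continue to q≈0.

Call:
apply_moves(
  targets=[
    [[0.2,0.58,0],[0,0,-0.15],0],
    [[0.28,0.54,0],[0,0,-0.15],0],
    [[0.36,0.5,0],[0,0,-0.15],0],
    [[0.43,0.44,0],[0,0,-0.15],0],
    [[0.49,0.37,0],[0,0,-0.15],0],
    [[0.54,0.29,0],[0,0,-0.15],0],
    [[0.58,0.21,0],[0,0,-0.15],0],
    [[0,0,0],[0,0,0],0],
  ],
)

```text
time_s: 5.58
tcp_pos: [0.5603, 0.0675, 0.0602]
tcp_rot: [-2.167, 0.112, 2.168]
contact_force: [-1.6, 2.1, 0.1]
width: 0.0004
```

```bash
python3 -c "from h import *
at();print(tool(0));s=bot.capture('side')[:,:,::-1]
cv2.imwrite('pics/s4.png',cv2.resize(s[170:270,215:335],None,fx=5,fy=5,interpolation=cv2.INTER_CUBIC))
print(proj('side',[*W(.075,-.002),.034]),proj('side',[*W(.113,-.002),.08]))"
```

```text
t 5.575 tcp [0.5603 0.0675 0.0602] S [113.8  12.8] zang -0.10429692511930853 down -0.9999995851581354 F [-1.6  2.1  0.1] w 0.00035905954447230167 j7 -1.8955052427017618
[0.55999307 0.06671376]
[259.98039663 227.24660117] [251.01909038 225.08351058]
```

View pics/s4.png

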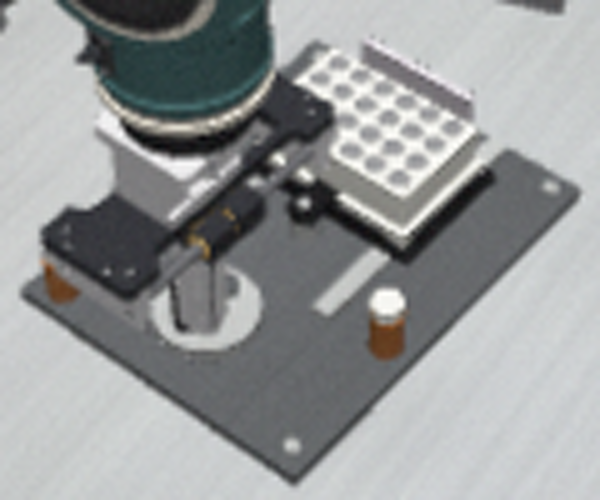

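The post now stands beyond the pivot, with the disc centre around (206,308). I'll back off along station +y, lift, and measure the cam.

Call:
apply_moves(
  targets=[
    [[-1.5,0.15,0],[0,0,0],0],
    [[-1.5,0.15,0],[0,0,0],0],
    [[0,0,4],[0,0,0],0],
    [[0,0,5],[0,0,0],0],
    [[0,0,5],[0,0,0],0],
    [[-2,-5,0],[0,0,0],0],
    [[0,-6,0],[0,0,0],0],
    [[0,-6,0],[0,0,0],0],
    [[0,-6,0],[0,0,0],0],
    [[0,-4,0],[0,0,0],0],
  ],
)

```text
time_s: 6.88
tcp_pos: [0.5091, -0.2032, 0.2005]
tcp_rot: [-2.165, 0.121, 2.164]
contact_force: [0.8, 0.4, -1.0]
width: 0.0005
```

```bash
python3 -c "from h import *
at();print('tgt',W(-.170,-.001));s=bot.capture('side')[:,:,::-1]
cv2.imwrite('pics/s5.png',cv2.resize(s[170:270,215:335],None,fx=6,fy=6,interpolation=cv2.INTER_CUBIC))"
```

```text
t 6.875 tcp [ 0.5091 -0.2032  0.2005] S [-160.8   34.5] zang -0.11100370767170756 down -0.9999998617340734 F [ 0.8  0.4 -1. ] w 0.0005345961149844958 j7 -1.3374543609068796
tgt [ 0.54341143 -0.21614672]
```

View pics/s5.png

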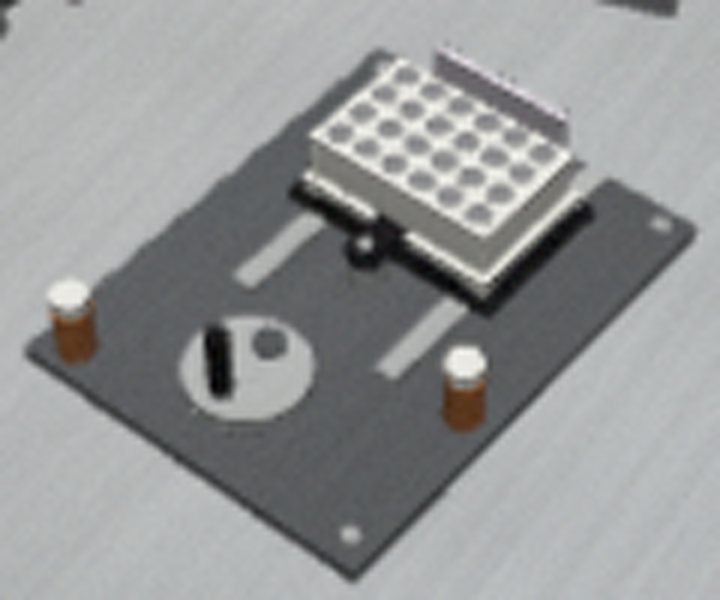

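The crop shows pivot (270,343), post foot (223,390), post top (215,328) and disc centre (247,368). The slide and vials are unchanged. Computing the cam angle:

```bash
python3 -c "from h import *
c2=lambda u,v:(215+u/6-.4,170+v/6-.4)
p=S(ray('side',c2(270,343),.034))
for q in (S(ray('side',c2(247,368),.034)),S(ray('side',c2(223,390),.034)),S(ray('side',c2(215,328),.08))):
  d=q-p;print(q,d,np.arctan2(d[1],d[0]))"
```

```text
[94.5 -2.4] [20.2  1.8] 0.08887417481310786
[113.1  -2.3] [38.8  1.9] 0.04892998626318667
[111.7  -5.5] [37.4 -1.3] -0.034745369525493425
```

Call:
apply_moves(
  targets=[
    [[1.8,-0.7,0],[0,0,0],0],
    [[1.6,-0.7,0],[0,0,0],0],
    [[0,0,-4],[0,0,0],0],
    [[0,0,-4],[0,0,0],0],
    [[0,0,-3],[0,0,0],0],
    [[0,0,-2],[0,0,0],0],
    [[0,0,-1.5],[0,0,0],0],
    [[0,0,0],[0,0,0],0],
  ],
)

```text
time_s: 7.92
tcp_pos: [0.5438, -0.2142, 0.0549]
tcp_rot: [-2.163, 0.118, 2.166]
contact_force: [0.5, -0.5, 0.2]
width: 0.0006
```

```bash
python3 -c "from h import *
at();print(f*100)"
```

```text
t 7.925 tcp [ 0.5438 -0.2142  0.0549] S [-168.    -1.2] zang -0.10965338969026364 down -0.9999989969831072 F [ 0.5 -0.5  0.2] w 0.000623373529224422 j7 -1.3219889878610207
[10.77741844 99.41753996]
```

The cam is at about 0.05 rad. Now I push the tail plate, gently into contact first.

Call:
apply_moves(
  targets=[
    [[0.16,1.5,0],[0,0,0],0],
    [[0.11,1.0,0],[0,0,0],0],
    [[0.05,0.5,0],[0,0,0],0],
    [[0.05,0.5,0],[0,0,0],0],
    [[0.05,0.5,0],[0,0,0],0],
    [[0.05,0.5,0],[0,0,0],0],
    [[0.05,0.5,0],[0,0,0],0],
    [[0.05,0.5,0],[0,0,0],0],
  ],
)

```text
time_s: 8.93
tcp_pos: [0.5503, -0.1594, 0.0554]
tcp_rot: [-2.165, 0.12, 2.164]
contact_force: [0.3, -2.8, 2.3]
width: 0.0002
```

Call:
apply_moves(
  targets=[
    [[0.05,0.5,0],[0,0,0],0],
    [[0.05,0.5,0],[0,0,0],0],
    [[0.05,0.5,0],[0,0,0],0],
    [[0.05,0.5,0],[0,0,0],0],
  ],
)

```text
time_s: 9.43
tcp_pos: [0.5523, -0.1393, 0.0554]
tcp_rot: [-2.165, 0.119, 2.165]
contact_force: [1.4, -2.6, 1.2]
width: 0.0003
```

```bash
python3 -c "from h import *
at()"
```

```text
t 9.425 tcp [ 0.5523 -0.1393  0.0554] S [-92.6  -1.5] zang -0.11018005841439157 down -0.9999999968292621 F [ 1.4 -2.6  1.2] w 0.00033467475531432576 j7 -1.456947666112569
```

Force is ~3 N, as expected while sliding. I estimate 7 mm to go, so I'll take small steps until the stop is felt.

Call:
apply_moves(
  targets=[
    [[0.03,0.3,0],[0,0,0],0],
    [[0.03,0.3,0],[0,0,0],0],
    [[0,0,0],[0,0,0],0],
  ],
)

```text
time_s: 9.8
tcp_pos: [0.5527, -0.1332, 0.0553]
tcp_rot: [-2.164, 0.118, 2.165]
contact_force: [-1.1, -0.4, 0.4]
width: 0.0004
```

Call:
apply_moves(
  targets=[
    [[0.02,0.2,0],[0,0,0],0],
    [[0,0,0],[0,0,0],0],
  ],
)

```text
time_s: 10.05
tcp_pos: [0.5528, -0.1314, 0.0553]
tcp_rot: [-2.164, 0.119, 2.165]
contact_force: [-0.6, -1.4, -0.4]
width: 0.0006
```

Call:
apply_moves(
  targets=[
    [[0.02,0.2,0],[0,0,0],0],
    [[0,0,0],[0,0,0],0],
  ],
)

```text
time_s: 10.3
tcp_pos: [0.5529, -0.1304, 0.0553]
tcp_rot: [-2.164, 0.121, 2.165]
contact_force: [-1.1, -6.3, -1.2]
width: 0.0005
```

Call:
apply_moves(
  targets=[
    [[0.02,0.2,0],[0,0,0],0],
    [[0,0,0],[0,0,0],0],
    [[0,0,0],[0,0,0],0],
  ],
)

```text
time_s: 10.68
tcp_pos: [0.5529, -0.1303, 0.0554]
tcp_rot: [-2.164, 0.125, 2.165]
contact_force: [-1.6, -15.2, -1.4]
width: 0.0005
```

Call:
apply_moves(
  targets=[
    [[0.01,0.1,0],[0,0,0],0],
    [[0,0,0],[0,0,0],0],
    [[0,0,0],[0,0,0],0],
  ],
)

```text
time_s: 11.05
tcp_pos: [0.5529, -0.1303, 0.0554]
tcp_rot: [-2.165, 0.127, 2.165]
contact_force: [-2.6, -20.3, -2.3]
width: 0.0006
```

The TCP has stopped advancing while the force climbs to 20 N, so the slide is on its stop. I'll back off and lift clear.

Call:
apply_moves(
  targets=[
    [[-0.1,-1.0,0],[0,0,0],0],
    [[-0.2,-2.0,0],[0,0,0],0],
    [[-0.2,-2.0,0],[0,0,0],0],
    [[0,0,4],[0,0,0],0],
    [[0,0,5],[0,0,0],0],
    [[0,-5,4],[0,0,0],0],
    [[0,-5,0],[0,0,0],0],
    [[0,0,0],[0,0,0],0],
    [[0,0,0],[0,0,0],0],
  ],
)

```text
time_s: 12.18
tcp_pos: [0.5482, -0.2758, 0.1842]
tcp_rot: [-2.164, 0.119, 2.165]
contact_force: [0.4, 0.2, 0.6]
width: 0.0005
```

```bash
python3 -c "from h import *
at();s=bot.capture('side')[:,:,::-1]
cv2.imwrite('pics/s6.png',cv2.resize(s[170:270,215:335],None,fx=6,fy=6,interpolation=cv2.INTER_CUBIC))"
```

```text
t 12.175 tcp [ 0.5482 -0.2758  0.1842] S [-228.8  -12.2] zang -0.1108226537710734 down -0.9999997341882585 F [0.4 0.2 0.6] w 0.0005290575981091276 j7 -1.2272236996379322
```

View pics/s6.png

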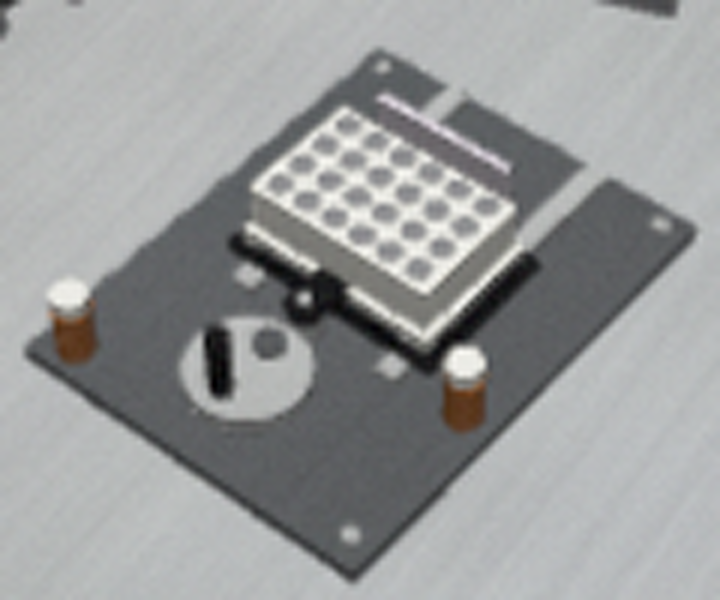

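The slide has moved forward: the tail corner went from (437,48) to (380,97) and the roller from (362,245) to (304,298). The cam and vials are unchanged and the plate is seated. I'll check the travel and hand in.

```bash
python3 -c "from h import *
c2=lambda u,v:(215+u/6-.4,170+v/6-.4)
for a,b,z in (((437,48),(380,97),.08),((568,110),(511,168),.08),((362,245),(304,298),.034)): print(S(ray('side',c2(*b),z))-S(ray('side',c2(*a),z)))
bot.close_job()"
```

```text
[50.   0.2]
[54.2  2.5]
[48.6  0.3]
the job is handed in; nothing more can be done
```

I turned the cam to its low point, pushed the slide home by its tail plate, and handed the job in after about 12 s of the 56 s allowed. No verdict was reported.

- **Cam:** I pushed the post clockwise with the closed fingers, from about 2.0 rad to about 0.05 rad. The three readings after the push ranged from −0.03 to 0.09 rad. The slide had not moved at that point.
- **Slide:** It moved with about 3 N. At the end the tool stopped advancing while the force rose to 20 N, so I took it to be on its stop. The last picture gave 48.6, 50.0 and 54.2 mm of travel against a nominal 50 mm. The 54.2 mm reading disagrees with the other two; it is beyond the 50 mm stop, so I took it as pixel error.
- **Rest of the scene:** In the last picture the well plate was seated, and the cam and both vials had not moved. I did not take a final look at the other things on the bench; the arm passed well above them. The gripper was clear of the slide.

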